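# Pack the stripped ultrasound console controls into their foam cradles

### The arm

A 7-joint arm with a two-finger parallel gripper is mounted at the origin on the work surface. World frame = base frame: x ahead of the robot, y to its left, z up, the work surface at z = 0. Lengths are in m, angles in rad, forces in N, time in s.
With the tool pointing down it reaches from about 0.4 to 0.85 m from the base axis. Payload 4.5 kg.
Tool frame: the origin (TCP) lies on the centre line of the jaws, within the pads' length; the fingertips stand 17 mm ahead of it and the grasp point (between the pads) lies 2 mm behind it (r.tip_reach is the distance from the TCP to the fingertips, in m); z points along the fingers, y is the line along which they close (so a half turn about z gives the same grasp; the last joint's range is limited). The gripper opens to 88 mm and grips with 3 to 60 N. Pads are 18 mm wide; open, the fingers measure 123 mm over their backs; the gripper's body (75 mm by 187 mm) begins 45 mm behind the grasp point.
Start: joints at [1.311, 0.689, -0.195, 1.565, 0.157, 0.902, -0.215], TCP at [0.181, -0.598, 0.256] pointing down, gripper open.
Joint ranges: [-3.01, 3.01], [-0.46, 2.08], [-1.47, 1.51], [0.13, 2.56], [-1, 4.14], [0.04, 2.09], [-2.66, 2.66]. Speed limits (rad/s): [2.57, 2.57, 3.14, 3.14, 3.14, 3.14, 3.14].

### API

Orientations are given as a unit quaternion [x, y, z, w].
In Python, from plant import r gives the robot as it stands.
- The arm moves only by the tool step_arm, never from a script. Its argument "steps" is a list of rows, each a list of 7 numbers: the shift along the tool's x, y, z in cm, then the turn, a rotation vector about the tool's x, y, z in degrees, then the gripper's target within -1 to 1 (shut at 1, half-way at 0, fully open at -1). A call has 1 to 8 rows; each row shifts and turns the commanded pose from where the row before left it, along the tool's axes as they then stand; what a row does not reach is not made up. A row lasts 1/8 s, in which the tool goes at most 62.5 mm and 10.7 degrees, less where a joint would pass 70% of its speed; a pose out of reach is approached as far as the arm can. A call with a gripper value outside its range is refused whole. The fingers move at their own pace and stop on an object; "force" is the grip in N (left out, the last holds). Time passes only in rows, so rows that do not move let the fingers close. It gives the time, the measured TCP pose, the force, the opening and the grip force at its end, in the units of the state.
- r.get_state(): the state, without advancing time (a new reading comes with each control period).
- r.snapshot(name): name is "scene" or "top"; returns a dict with "pixels" (480x640x3 uint8, red, green, blue), "fx", "fy", "cx", "cy" (pixels), "cam_to_world" (4x4, takes a point from camera to world coordinates). Camera axes: x right, y down, z forward; pixel columns grow to the right and rows downward; lengths in m; the calibration is good to about 2 mm. A picture is of the moment at which its call begins. There is no depth.
- r.finish_job(): hands the job in; it is judged then, once.
The state is a dict: "clock": time; "q": joint angles; "qd": joint speeds; "joint_torque": joint torques, N m; "tool_pos": TCP position; "eef_rot": TCP orientation; "contact_force": force on the tool from outside, world axes, zero at the start; "moment": the same for the moment, N m; "opening": opening from 0.0 (shut) to 1.0 (fully open); "finger_force": force on a finger pad.
Only numpy, scipy, OpenCV 4.12 (cv2) and the standard library are available. Lean on these libraries where they do the work, as an engineer would, in place of code of your own. Each camera call takes 0.05 s, during which the arm holds its last target. There are 200 camera calls.

### The job

Put each of the four controls taken out of the ultrasound console into the foam cradle whose recess has its outline: the trackball in the large circle, the rotary knob in the small circle, the slider bank in the long rectangle and the key block in the square. Each must sit upright and flat on the recess floor, inside the rim; set them down rather than drop them, and leave the pot of screws and the brown jar where they stand.

Things in the scene. Friction and masses are not known exactly. Their poses are not given: they have to be found in the camera images.
- trackball_c (a point): Loose trackball module standing upright: black round housing, 60 mm diameter and 42 mm tall, with a white ball bulging out of its top (top of the ball at 56 mm). About 0.16 kg. Point: on its axis, half-way up (28 mm above its underside); z up.
- knob_c (a point): Loose rotary control standing upright: dark metal foot 40 mm diameter and 12 mm tall, above it a black round knob 35 mm diameter with a small white pointer mark; 56 mm tall in all. About 0.08 kg. Point: on its axis, half-way up (28 mm above its underside); z up.
- fader_c (a point): Loose slide-control bank standing upright: long grey block 84 mm (its x) by 28 mm (its y), 48 mm tall, with five small black slider caps on top (56 mm tall in all). About 0.12 kg. Point: at its centre, 28 mm above its underside; z up.
- keys_c (a point): Loose key block standing upright: square grey block 46 x 46 mm (sides along its x and y), 50 mm tall, with four square black keys on top (56 mm tall in all). About 0.11 kg. Point: at its centre, 28 mm above its underside; z up.
- cradle_big_round_seat (a point): Fixed black foam cradle lying on the table, 86 x 86 mm, 8 mm thick, with a pale-floored recess 5 mm deep: a large circle of 72 mm diameter, for the trackball (6 mm of play all round). The recess floor is 3 mm above the table. Point: centre of the recess floor; z up.
- cradle_small_round_seat (a point): Fixed black foam cradle lying on the table, 66 x 66 mm, 8 mm thick, with a pale-floored recess 5 mm deep: a small circle of 52 mm diameter, for the rotary control (6 mm of play all round). The recess floor is 3 mm above the table. Point: centre of the recess floor; z up.
- cradle_long_seat (a point): Fixed black foam cradle lying on the table, 108 x 52 mm, 8 mm thick, with a pale-floored recess 5 mm deep: a long rectangle of 96 mm (its x) by 40 mm (its y), for the slide-control bank (6 mm of play all round; either way round fits). The recess floor is 3 mm above the table. Point: centre of the recess floor; z up.
- cradle_square_seat (a point): Fixed black foam cradle lying on the table, 70 x 70 mm, 8 mm thick, with a pale-floored recess 5 mm deep: a square of 58 x 58 mm (sides along its x and y), for the key block (6 mm of play all round; any quarter turn fits). The recess floor is 3 mm above the table. Point: centre of the recess floor; z up.
- screw_pot_c (a point): Bystander, loose: small open steel pot of screws, 36 mm diameter, 22 mm tall. Point: its centre, 11 mm up. To be left alone.
- jar_c (a point): Bystander, loose: small brown glass jar with a white cap, 32 mm diameter, 48 mm tall. Point: its centre, 24 mm up. To be left alone.
Mind the look-alikes: they are no part of the job. Leave any green or red look-alike of the part that bears fader_c alone.

How it is judged:
By the outcome, as a careful person would: the job done as asked, in the order asked, and still so for the second after the job is handed in, with the robot touching nothing.
It also fails if it takes over 109 s, if anything falls off the work surface, if the arm or the gripper's body presses on something with over 40 N, if the wrist force passes 120 N, or if a joint passes its speed limit or range.

## Working session

There is one attempt and no reset: what is moved stays moved. The work goes in short steps, Python scripts to look and compute and a tool call to move; the robot and the scene stay as the last step left them, time stands still between calls to the robot, and variables do not carry over. Pictures are saved under pics/ and viewed, at most 14 in all, crops included, and the job is handed in when it is done.

Besides the shell and the picture viewer there is one more tool, called after "Request:" as name(argument=value, ...), one argument or row to a line, values as JSON. step_arm: Moves the arm, as the interface text tells. Its arguments: {"type":"object","properties":{"steps":{"type":"array","items":{"type":"array","items":{"type":"number"}}},"force":{"type":"number"}},"required":["steps"]}

```bash
ls; mkdir -p pics; cat > h.py <<'E'
import numpy as np, cv2, pickle
from plant import r
def snap(n,fn):
    s=r.snapshot(n); pickle.dump(s,open(f'{n}.pkl','wb')); cv2.imwrite(f'pics/{fn}.png',s['pixels'][...,::-1]); return s
def px(n,u,v,z):
    s=pickle.load(open(f'{n}.pkl','rb')); T=np.array(s['cam_to_world'])
    d=T[:3,:3]@np.array([(u-s['cx'])/s['fx'],(v-s['cy'])/s['fy'],1]); o=T[:3,3]
    return (o+d*(z-o[2])/d[2])[:2]
E
python3 - <<'E'
from h import *
for n in('top','scene'):
    s=snap(n,n+'0'); print(n,s['fx'],s['cx'],s['cy'],np.round(s['cam_to_world'],3))
st=r.get_state(); print({k:np.round(v,3) for k,v in st.items()}, r.tip_reach)
E
```

```text
pics
top 466.3885156518649 319.07745127005364 243.02900461133964 [[ 0.021 -0.988  0.152  0.38 ]
 [-1.    -0.022 -0.002  0.022]
 [ 0.005 -0.151 -0.988  0.913]
 [ 0.     0.     0.     1.   ]]
scene 446.83239496199377 318.7414943293763 237.34177789293338 [[-0.265  0.568 -0.779  1.133]
 [ 0.964  0.144 -0.223  0.194]
 [-0.014 -0.81  -0.586  0.55 ]
 [ 0.     0.     0.     1.   ]]
{'clock': np.float64(0.1), 'q': array([ 1.311,  0.69 , -0.195,  1.566,  0.157,  0.903, -0.215]), 'qd': array([-0.001, -0.   , -0.002, -0.002,  0.   , -0.001,  0.001]), 'joint_torque': array([-3.0000e-03, -5.2850e+01, -1.2720e+00, -1.5384e+01, -5.3000e-02,
        2.0000e-03,  0.0000e+00]), 'tool_pos': array([ 0.181, -0.598,  0.255]), 'eef_rot': array([ 0.989,  0.146, -0.   , -0.001]), 'contact_force': array([0.081, 1.092, 0.368]), 'moment': array([0.002, 0.027, 0.043]), 'finger_force': np.float64(0.0), 'opening': np.float64(0.994)} 0.017
```

View pics/top0.png

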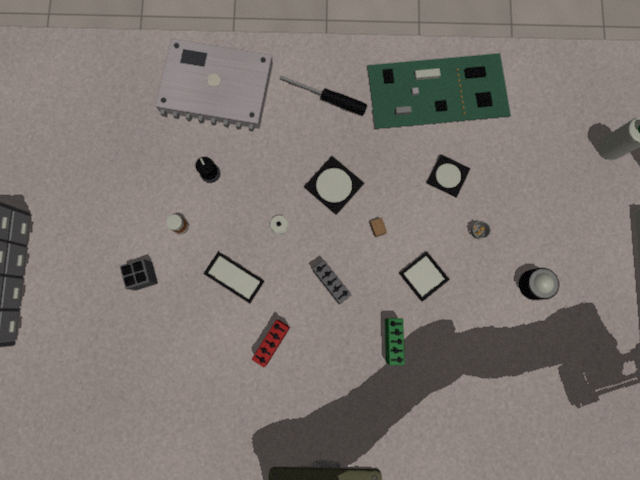

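View pics/scene0.png

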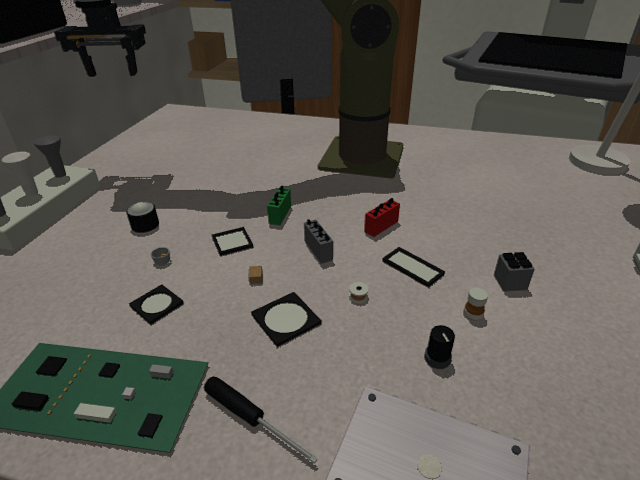

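Top view: knob (207,169), key block (137,273), long cradle (234,276), big round (334,185), grey fader (329,281), small round (448,175), square cradle (424,275), trackball (540,284). The green and red faders are decoys. I'll take enlarged crops next.

```bash
python3 - <<'E'
import cv2,numpy as np
im=cv2.imread('pics/top0.png')
for n,u,v in(('L',110,145),('R',310,145)):
    c=cv2.resize(im[v:v+195,u:u+260],None,fx=3,fy=3,interpolation=cv2.INTER_CUBIC)
    c=np.clip((c/255.)**.6*255,0,255).astype('uint8')
    for k in range(0,260,20):
        cv2.putText(c,str(u+k),(k*3,10),0,.35,(0,0,255),1); cv2.line(c,(k*3,12),(k*3,18),(0,0,255),1)
    for k in range(15,195,20):
        cv2.putText(c,str(v+k),(0,k*3+4),0,.35,(0,0,255),1); cv2.line(c,(24,k*3),(30,k*3),(0,0,255),1)
    cv2.imwrite(f'pics/c{n}.png',c)
# pale floors
from h import px
hsv=cv2.cvtColor(im,cv2.COLOR_BGR2HSV)
m=((im.min(2)>165)).astype('uint8')
n,l,s,c=cv2.connectedComponentsWithStats(m)
for i in range(1,n):
    if s[i,4]>60 and 140<c[i,1]<320:
        cs=cv2.findContours((l==i).astype('uint8'),cv2.RETR_EXTERNAL,cv2.CHAIN_APPROX_NONE)[0][0]
        w=np.array([px('top',*p[0],.003) for p in cs]).astype('float32')*1000
        print(np.round(c[i],1),s[i,4],np.round(px('top',*c[i],.003),4),np.round(cv2.minAreaRect(w),1) if 0 else [np.round(x,1) for x in cv2.minAreaRect(w)])
E
```

```text
(no output)
```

View pics/cL.png

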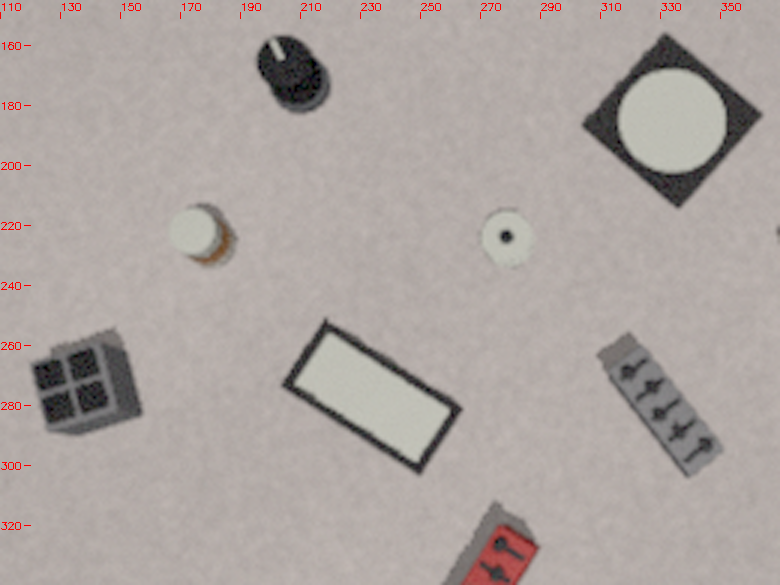

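View pics/cR.png

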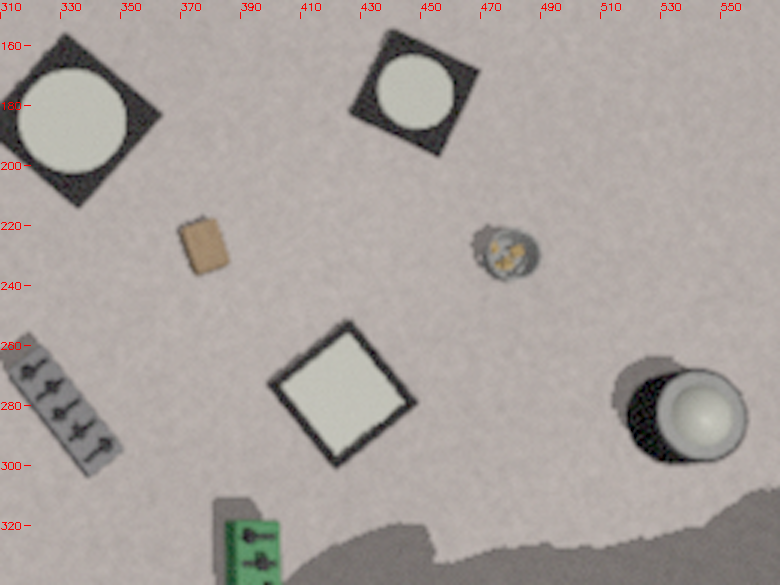

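Crop readings, in enlarged pixels: long cradle corners (325,320), (462,408), (420,474), (283,384), and square cradle corners (348,320), (417,403), (337,468), (267,384). Knob top is at (285,63) and trackball housing top at (701,415). I'll compute the poses and check them with a model overlay in both views.

```bash
cat > est.py <<'E'
from h import *
L=lambda X,Y,z: px('top',110+X/3-.33,145+Y/3-.33,z)
R=lambda X,Y,z: px('top',310+X/3-.33,145+Y/3-.33,z)
ang=lambda a,b: np.degrees(np.arctan2(*(b-a)[::-1]))
def quad(P):
    P=np.array(P); print('  sides',[round(np.linalg.norm(P[i]-P[i-1])*1000,1) for i in range(4)],'ang',[round(ang(P[i-1],P[i]),1) for i in range(4)]); return P.mean(0)
out={}
out['long']=quad([L(*p,.008) for p in((325,320),(462,408),(420,474),(283,384))])
out['square']=quad([R(*p,.008) for p in((348,320),(417,403),(337,468),(267,384))])
out['big']=quad([L(*p,.008) for p in((667,33),(762,115),(679,208),(583,123))])
out['bigf']=L(672,121,.003)
out['small']=quad([R(*p,.008) for p in((390,29),(480,70),(438,157),(348,112))])
out['smallf']=R(415,92,.003)
out['keys']=quad([L(*p,.056) for p in((49,374),(84,365),(92,397),(58,406))])
out['fader']=quad([L(*p,.048) for p in((637,346),(722,448),(690,476),(604,363))])
out['knob']=L(285,63,.056)
out['track']=R(701,415,.042)
out['jar']=L(193,230,.048); out['pot']=R(509,253,.022)
if __name__=='__main__':
    for k,v in out.items(): print(k,np.round(v,4),'r',round(np.hypot(*v),3))
E
cat > ov.py <<'E'
from h import *
def proj(s,P):
    T=np.array(s['cam_to_world']); c=(np.array(P)-T[:3,3])@T[:3,:3]
    return np.c_[c[:,0]/c[:,2]*s['fx']+s['cx'],c[:,1]/c[:,2]*s['fy']+s['cy']]
def shape(c,kind,a,b,yaw,zs):
    t=np.linspace(0,2*np.pi,40)
    q=np.c_[np.cos(t),np.sin(t)]*a/2 if kind=='c' else np.array([[-a,-b],[a,-b],[a,b],[-a,b]])/2
    y=np.radians(yaw); M=np.array([[np.cos(y),-np.sin(y)],[np.sin(y),np.cos(y)]])
    return [np.c_[q@M.T+c,np.full(len(q),z)] for z in zs]
def overlay(fn,items,half=16):
    tiles=[]
    for n in('top','scene'):
        s=pickle.load(open(n+'.pkl','rb')); row=[]
        for it in items:
            c0=proj(s,[[*it[0],.02]])[0]; o=(c0-33).astype(int)
            im=cv2.copyMakeBorder(s['pixels'][...,::-1].copy(),80,80,80,80,cv2.BORDER_CONSTANT)[o[1]+80:o[1]+146,o[0]+80:o[0]+146]
            im=(np.clip((im/255.)**.6,0,1)*255).astype('uint8')
            im=cv2.resize(im,(198,198),interpolation=cv2.INTER_CUBIC)
            for k,P in enumerate(shape(*it)):
                cv2.polylines(im,[np.round((proj(s,P)-o+.33)*3).astype(int)],True,[(0,255,255),(0,0,255)][k%2],1)
            row.append(im)
        tiles.append(np.hstack(row))
    h=max(t.shape[1] for t in tiles); cv2.imwrite(fn,np.vstack([tiles[0][:, :792],tiles[1][:, :792]]))
E
python3 est.py
python3 - <<'E'
from est import *; from ov import *
overlay('pics/ov1.png',[(out['keys'],'r',.046,.046,ang(L(49,374,.056),L(84,365,.056)),(0,.05)),(out['fader'],'r',.084,.028,ang(L(637,346,.048),L(722,448,.048)),(0,.048)),(out['knob'],'c',.0375,0,0,(0,.056)),(out['track'],'c',.06,0,0,(0,.042))])
E
```

```text
sides [np.float64(49.1), np.float64(106.9), np.float64(49.7), np.float64(106.8)] ang [np.float64(-30.4), np.float64(-121.2), np.float64(149.5), np.float64(58.5)]
  sides [np.float64(68.4), np.float64(69.1), np.float64(67.7), np.float64(69.5)] ang [np.float64(-51.0), np.float64(-140.5), np.float64(129.3), np.float64(40.1)]
  sides [np.float64(84.1), np.float64(85.0), np.float64(84.5), np.float64(86.0)] ang [np.float64(-40.7), np.float64(-130.8), np.float64(139.9), np.float64(49.0)]
  sides [np.float64(65.3), np.float64(65.9), np.float64(67.6), np.float64(66.4)] ang [np.float64(-26.5), np.float64(-114.5), np.float64(154.0), np.float64(63.6)]
  sides [np.float64(20.7), np.float64(21.8), np.float64(20.5), np.float64(21.1)] ang [np.float64(20.1), np.float64(-74.0), np.float64(-161.7), np.float64(106.3)]
  sides [np.float64(23.1), np.float64(81.9), np.float64(26.2), np.float64(87.4)] ang [np.float64(-61.4), np.float64(-139.2), np.float64(132.0), np.float64(38.5)]
long [0.4492 0.1841] r 0.485
square [ 0.4589 -0.1846] r 0.495
big [ 0.6381 -0.007 ] r 0.638
bigf [ 0.6384 -0.0067] r 0.638
small
[... 511 characters left out ...]
loat64(-140.5), np.float64(129.3), np.float64(40.1)]
  sides [np.float64(84.1), np.float64(85.0), np.float64(84.5), np.float64(86.0)] ang [np.float64(-40.7), np.float64(-130.8), np.float64(139.9), np.float64(49.0)]
  sides [np.float64(65.3), np.float64(65.9), np.float64(67.6), np.float64(66.4)] ang [np.float64(-26.5), np.float64(-114.5), np.float64(154.0), np.float64(63.6)]
  sides [np.float64(20.7), np.float64(21.8), np.float64(20.5), np.float64(21.1)] ang [np.float64(20.1), np.float64(-74.0), np.float64(-161.7), np.float64(106.3)]
  sides [np.float64(23.1), np.float64(81.9), np.float64(26.2), np.float64(87.4)] ang [np.float64(-61.4), np.float64(-139.2), np.float64(132.0), np.float64(38.5)]
```

View pics/ov1.png

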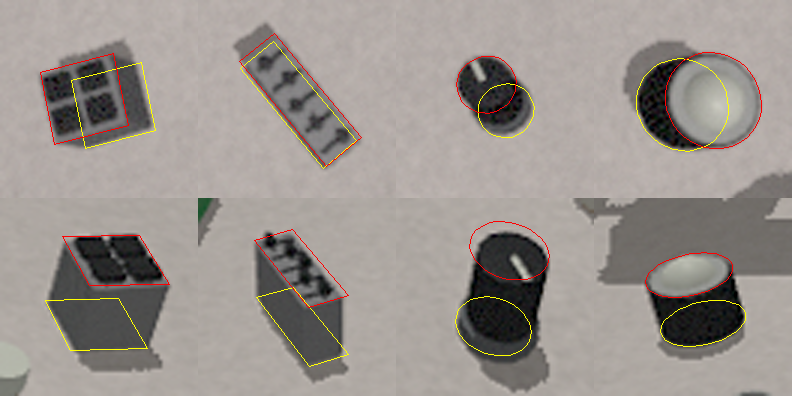

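The overlays match in both views (keys yaw about 18°, fader 40°, long cradle 59°, square cradle 39.5°). Now heading for the trackball.

Request:
step_arm(
  steps=[
    [3.9,-1.4,1.2,0,0,0,-1],
    [3.9,-1.4,1.2,0,0,0,-1],
    [3.9,-1.4,1.2,0,0,0,-1],
    [3.9,-1.4,1.2,0,0,0,-1],
    [3.9,-1.4,1.2,0,0,0,-1],
    [3.9,-1.4,1.2,0,0,0,-1],
    [3.9,-1.4,1.2,0,0,0,-1],
    [3.9,-1.4,1.2,0,0,0,-1],
  ],
  force=20,
)

```text
clock: 1.1
tool_pos: [0.448, -0.3997, 0.159]
eef_rot: [0.989, 0.146, -0.0, -0.0]
contact_force: [0.3, 0.5, 0.4]
opening: 1.0
finger_force: 0.0
```

```bash
cat > d.py <<'E'
import sys
from h import *
from scipy.spatial.transform import Rotation as Ro
P={'track':(.4474,-.4003),'big':(.6383,-.0068),'knob':(.6557,.2412),'small':(.6631,-.2364),'fader':(.4428,-.0027),'long':(.4492,.1841),'keys':(.4481,.3602),'square':(.4589,-.1846)}
def go(name,z,psi=None):
    s=r.get_state(); q=Ro.from_quat(s['eef_rot'])
    t=np.array([*P[name],z]); y=np.degrees(np.arctan2(*q.as_matrix()[1::-1,0]))
    tgt=Ro.from_euler('z',y if psi is None else psi,degrees=True)*Ro.from_euler('x',180,degrees=True)
    print('t%.2f'%s['clock'],'pos',np.round(s['tool_pos'],4),'yaw %.1f'%y,'shift cm',np.round(q.inv().apply(t-s['tool_pos'])*100,2),'turn',np.round((q.inv()*tgt).as_rotvec(degrees=True),1),'F',np.round(s['contact_force'],1),'op %.3f'%s['opening'],'q',np.round(s['q'],2))
if __name__=='__main__': a=sys.argv; go(a[1],float(a[2]),float(a[3]) if len(a)>3 else None)
E
python3 d.py track .032 17
```

```text
t1.10 pos [ 0.448  -0.3997  0.159 ] yaw 16.8 shift cm [-0.07  0.05 12.7 ] turn [-0.   0.  -0.2] F [0.3 0.5 0.4] op 1.000 q [ 0.72  0.78 -0.12  1.73  0.14  0.64 -0.76]
```

Request:
step_arm(
  steps=[
    [0,0,4,0,0,0,-1],
    [0,0,4,0,0,0,-1],
    [0,0,3,0,0,0,-1],
    [0,0,1.7,0,0,0,-1],
    [0,0,0,0,0,0,0.6],
    [0,0,0,0,0,0,0.6],
    [0,0,0,0,0,0,0.6],
    [0,0,0,0,0,0,0.6],
  ],
)

```text
clock: 2.1
tool_pos: [0.4478, -0.4012, 0.034]
eef_rot: [0.989, 0.146, 0.001, 0.001]
contact_force: [-0.9, 0.9, 5.0]
opening: 0.672
finger_force: 20.0
```

```bash
python3 d.py big .15 17
```

```text
t2.10 pos [ 0.4478 -0.4012  0.034 ] yaw 16.8 shift cm [ 29.66 -32.22 -11.63] turn [ 0.1 -0.1 -0.2] F [-0.9  0.9  5. ] op 0.672 q [ 0.7   0.98 -0.08  1.77  0.18  0.4  -0.78]
```

Request:
step_arm(
  steps=[
    [0,0,-3,0,0,0,0.6],
    [0,0,-4,0,0,0,0.6],
    [0,0,-4,0,0,0,0.6],
    [3,-3.2,0,0,0,0,0.6],
    [3.5,-3.8,0,0,0,0,0.6],
    [3.5,-3.8,0,0,0,0,0.6],
    [3.5,-3.8,0,0,0,0,0.6],
    [3.5,-3.8,0,0,0,0,0.6],
  ],
)

```text
clock: 3.1
tool_pos: [0.5571, -0.1738, 0.1429]
eef_rot: [0.989, 0.146, -0.0, 0.0]
contact_force: [0.5, -0.2, -1.7]
opening: 0.679
finger_force: 20.0
```

Request:
step_arm(
  steps=[
    [3.5,-3.8,0,0,0,0,0.6],
    [3.5,-3.8,0,0,0,0,0.6],
    [3,-3.2,0,0,0,0,0.6],
    [2,-2.2,0,0,0,0,0.6],
    [0.6,-0.8,0,0,0,0,0.6],
    [0,0,0,0,0,0,0.6],
  ],
)

```text
clock: 3.85
tool_pos: [0.6367, -0.0071, 0.1426]
eef_rot: [0.989, 0.147, -0.0, 0.0]
contact_force: [0.1, -0.5, -2.6]
opening: 0.671
finger_force: 20.0
```

```bash
python3 d.py big .037 17
```

```text
t3.85 pos [ 0.6367 -0.0071  0.1426] yaw 16.9 shift cm [1.700e-01 1.000e-02 1.056e+01] turn [ 0.   0.1 -0.1] F [ 0.1 -0.5 -2.6] op 0.671 q [-0.05  0.84 -0.01  1.63  0.02  0.67 -1.35]
```

Request:
step_arm(
  steps=[
    [0.2,0,3.5,0,0,0,0.6],
    [0,0,3.5,0,0,0,0.6],
    [0,0,2,0,0,0,0.6],
    [0,0,0.8,0,0,0,0.6],
    [0,0,0.2,0,0,0,0.6],
    [0,0,0.2,0,0,0,0.6],
    [0,0,0.1,0,0,0,0.6],
    [0,0,0,0,0,0,0.6],
  ],
)

```text
clock: 4.85
tool_pos: [0.6394, -0.0061, 0.0402]
eef_rot: [0.989, 0.146, 0.0, 0.0]
contact_force: [0.4, -0.3, -1.3]
opening: 0.674
finger_force: 20.0
```

```bash
python3 d.py big .037 17
```

```text
t4.85 pos [ 0.6394 -0.0061  0.0402] yaw 16.8 shift cm [-0.13  0.03  0.32] turn [ 0.  -0.  -0.2] F [ 0.4 -0.3 -1.3] op 0.674 q [-0.06  1.   -0.01  1.65  0.02  0.5  -1.36]
```

Request:
step_arm(
  steps=[
    [0,0,0.1,0,0,0,0.6],
    [0,0,0.1,0,0,0,0.6],
    [0,0,0.1,0,0,0,0.6],
    [0,0,0.1,0,0,0,0.6],
    [0,0,0,0,0,0,0.6],
  ],
)

```text
clock: 5.48
tool_pos: [0.6391, -0.0062, 0.0369]
eef_rot: [0.989, 0.146, 0.0, 0.0]
contact_force: [-3.0, 0.7, 7.9]
opening: 0.674
finger_force: 20.0
```

Contact, so it's seated. Releasing and lifting.

Request:
step_arm(
  steps=[
    [0,0,0,0,0,0,0],
    [0,0,0,0,0,0,-1],
    [0,0,0,0,0,0,-1],
    [0,0,-3,0,0,0,-1],
    [0,0,-4,0,0,0,-1],
    [0,0,-4,0,0,0,-1],
  ],
)

```text
clock: 6.22
tool_pos: [0.6391, -0.0062, 0.1465]
eef_rot: [0.989, 0.146, -0.0, 0.0]
contact_force: [1.0, -0.2, -0.3]
opening: 0.999
finger_force: 0.0
```

```bash
python3 d.py knob .034 17; python3 -c "
from h import *
snap('top','t1');snap('scene','s1')"
```

```text
t6.22 pos [ 0.6391 -0.0062  0.1465] yaw 16.8 shift cm [  8.76 -23.2   11.25] turn [-0.   0.  -0.2] F [ 1.  -0.2 -0.3] op 0.999 q [-0.05  0.84 -0.01  1.62  0.02  0.69 -1.35]
```

View pics/s1.png

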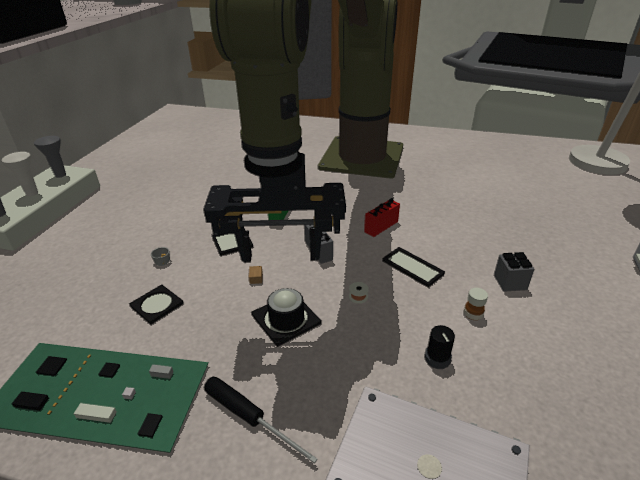

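The trackball sits inside the big cradle at (286,312). Knob next.

Request:
step_arm(
  steps=[
    [1.5,-4,0,0,0,0,-1],
    [1.8,-4.8,0,0,0,0,-1],
    [1.8,-4.8,0,0,0,0,-1],
    [1.8,-4.8,0,0,0,0,-1],
    [1.2,-3.2,0,0,0,0,-1],
    [0.6,-1.6,0,0,0,0,-1],
    [0,0,0,0,0,0,-1],
    [0,0,4,0,0,0,-1],
  ],
)

```text
clock: 7.32
tool_pos: [0.6586, 0.2389, 0.1083]
eef_rot: [0.989, 0.145, 0.004, 0.0]
contact_force: [0.0, 1.0, -0.0]
opening: 1.004
finger_force: 0.0
```

```bash
python3 d.py knob .034 17
```

```text
t7.33 pos [0.6586 0.2389 0.1083] yaw 16.7 shift cm [-0.26 -0.32  7.43] turn [ 0.1 -0.4 -0.3] F [ 0.  1. -0.] op 1.004 q [-0.43  0.96  0.04  1.43 -0.04  0.74 -1.66]
```

Request:
step_arm(
  steps=[
    [-0.2,-0.1,3,0,0,0,-1],
    [0,0,2.5,0,0,0,-1],
    [0,0,1.5,0,0,0,-1],
    [0,0,0.2,0,0,0,-1],
    [0,0,0,0,0,0,0.6],
    [0,0,0,0,0,0,0.9],
    [0,0,0,0,0,0,0.9],
    [0,0,0,0,0,0,0.9],
  ],
)

```text
clock: 8.32
tool_pos: [0.6532, 0.2416, 0.0342]
eef_rot: [0.989, 0.146, 0.0, -0.0]
contact_force: [-1.1, -0.0, -0.1]
opening: 0.573
finger_force: 0.0
```

```bash
python3 d.py small .15 17
```

```text
t8.32 pos [0.6532 0.2416 0.0342] yaw 16.8 shift cm [-12.9   46.04 -11.59] turn [-0.  -0.  -0.2] F [-1.1 -0.  -0.1] op 0.573 q [-0.43  1.06  0.03  1.45 -0.04  0.63 -1.66]
```

Request:
step_arm(
  steps=[
    [0.2,0,0,0,0,0,0.9],
    [0,0,0,0,0,0,0.9],
    [0,0,0,0,0,0,0.9],
    [0,0,0,0,0,0,0.9],
  ],
)

```text
clock: 8.82
tool_pos: [0.6552, 0.2421, 0.0338]
eef_rot: [0.989, 0.146, 0.0, -0.0]
contact_force: [0.9, 0.8, 0.3]
opening: 0.391
finger_force: 20.0
```

```bash
python3 d.py small .15 17
```

```text
t8.82 pos [0.6552 0.2421 0.0338] yaw 16.8 shift cm [-13.1   46.03 -11.62] turn [ 0.  -0.  -0.2] F [0.9 0.8 0.3] op 0.391 q [-0.43  1.06  0.03  1.44 -0.04  0.63 -1.66]
```

Request:
step_arm(
  steps=[
    [0,0,-3,0,0,0,0.9],
    [0,0,-4,0,0,0,0.9],
    [0,0,-4,0,0,0,0.9],
    [-0.8,3,0,0,0,0,0.9],
    [-1.2,4.2,0,0,0,0,0.9],
    [-1.4,5,0,0,0,0,0.9],
    [-1.4,5,0,0,0,0,0.9],
    [-1.4,5,0,0,0,0,0.9],
  ],
)

```text
clock: 9.82
tool_pos: [0.6594, 0.0099, 0.1435]
eef_rot: [0.989, 0.146, -0.0, 0.0]
contact_force: [-0.2, -0.5, -1.5]
opening: 0.388
finger_force: 20.0
```

Request:
step_arm(
  steps=[
    [-1.4,5,0,0,0,0,0.9],
    [-1.4,5,0,0,0,0,0.9],
    [-1.4,5,0,0,0,0,0.9],
    [-1.2,4.2,0,0,0,0,0.9],
    [-0.8,2.8,0,0,0,0,0.9],
    [-0.4,1.4,0,0,0,0,0.9],
    [0,0.4,0,0,0,0,0.9],
    [0,0,0,0,0,0,0.9],
  ],
)

```text
clock: 10.82
tool_pos: [0.6661, -0.2335, 0.1436]
eef_rot: [0.989, 0.147, 0.0, -0.001]
contact_force: [-0.4, 0.3, -0.7]
opening: 0.392
finger_force: 20.0
```

```bash
python3 d.py small .037 17
```

```text
t10.82 pos [ 0.6661 -0.2335  0.1436] yaw 16.9 shift cm [-0.37  0.21 10.66] turn [-0.1 -0.  -0.1] F [-0.4  0.3 -0.7] op 0.392 q [ 0.3   0.93 -0.05  1.39  0.06  0.83 -1.05]
```

Request:
step_arm(
  steps=[
    [-0.3,0.2,3.5,0,0,0,0.9],
    [0,0,3.5,0,0,0,0.9],
    [0,0,2,0,0,0,0.9],
    [0,0,0.8,0,0,0,0.9],
    [0,0,0.2,0,0,0,0.9],
    [0,0,0.2,0,0,0,0.9],
    [0,0,0.1,0,0,0,0.9],
    [0,0,0,0,0,0,0.9],
  ],
)

```text
clock: 11.82
tool_pos: [0.6637, -0.2383, 0.0412]
eef_rot: [0.989, 0.146, 0.0, 0.0]
contact_force: [-1.0, -0.7, -0.9]
opening: 0.388
finger_force: 20.0
```

```bash
python3 d.py small .037 17
```

```text
t11.82 pos [ 0.6637 -0.2383  0.0412] yaw 16.8 shift cm [ 0.   -0.19  0.42] turn [ 0.  -0.  -0.2] F [-1.  -0.7 -0.9] op 0.388 q [ 0.3   1.06 -0.05  1.42  0.07  0.66 -1.05]
```

Request:
step_arm(
  steps=[
    [0,-0.1,0.1,0,0,0,0.9],
    [0,0,0.1,0,0,0,0.9],
    [0,0,0.1,0,0,0,0.9],
    [0,0,0.1,0,0,0,0.9],
    [0,0,0,0,0,0,0.9],
  ],
)

```text
clock: 12.45
tool_pos: [0.6631, -0.2372, 0.0368]
eef_rot: [0.989, 0.146, 0.0, 0.0]
contact_force: [-0.4, -0.3, 0.9]
opening: 0.391
finger_force: 20.0
```

Request:
step_arm(
  steps=[
    [0,0,0.1,0,0,0,0.9],
    [0,0,0,0,0,0,0.9],
  ],
)

```text
clock: 12.7
tool_pos: [0.6631, -0.2372, 0.0368]
eef_rot: [0.989, 0.146, 0.0, 0.0]
contact_force: [-3.0, 0.3, 6.4]
opening: 0.387
finger_force: 20.0
```

Seated. Release, lift, and work out the path to the fader (yaw 40).

Request:
step_arm(
  steps=[
    [0,0,0,0,0,0,0.3],
    [0,0,0,0,0,0,-1],
    [0,0,0,0,0,0,-1],
    [0,0,-3,0,0,0,-1],
    [0,0,-4,0,0,0,-1],
    [0,0,-4,0,0,0,-1],
  ],
)

```text
clock: 13.45
tool_pos: [0.663, -0.2371, 0.1464]
eef_rot: [0.989, 0.146, -0.0, -0.0]
contact_force: [-0.2, -0.6, -0.2]
opening: 0.936
finger_force: 0.0
```

```bash
python3 d.py fader .15 40
```

```text
t13.45 pos [ 0.663  -0.2371  0.1464] yaw 16.8 shift cm [-14.28 -28.81  -0.35] turn [ -0.    0.  -23.2] F [-0.2 -0.6 -0.2] op 0.936 q [ 0.3   0.92 -0.05  1.39  0.06  0.83 -1.04]
```

Request:
step_arm(
  steps=[
    [-1.6,-3.2,0,0,0,0,-1],
    [-2.2,-4.4,0,0,0,0,-1],
    [-2.5,-5,0,0,0,0,-1],
    [-2.5,-5,0,0,0,0,-1],
    [-2.4,-4.9,0,0,0,0,-1],
    [-2,-4,0,0,0,0,-1],
    [-1.1,-2.3,0,0,0,0,-1],
    [0,0,0,0,0,-7,-1],
  ],
)

```text
clock: 14.45
tool_pos: [0.4414, -0.001, 0.1457]
eef_rot: [0.978, 0.21, -0.001, -0.0]
contact_force: [0.1, 0.3, 0.0]
opening: 0.997
finger_force: 0.0
```

Request:
step_arm(
  steps=[
    [0,0,0,0,0,-8,-1],
    [0,0,0,0,0,-8.2,-1],
    [0,0,0,0,0,0,-1],
  ],
)

```text
clock: 14.82
tool_pos: [0.4431, -0.0029, 0.1457]
eef_rot: [0.94, 0.342, 0.0, -0.0]
contact_force: [0.4, -0.3, -0.6]
opening: 1.001
finger_force: 0.0
```

```bash
python3 d.py fader .033 40; python3 - <<'E'
from h import *
snap('top','t2'); s=cv2.imread('pics/t2.png'); cv2.imwrite('pics/t2c.png',cv2.resize(s[150:350,210:470],None,fx=3,fy=3,interpolation=cv2.INTER_CUBIC))
E
```

```text
t14.82 pos [ 0.4431 -0.0029  0.1457] yaw 40.0 shift cm [-0.02 -0.03 11.27] turn [ 0. -0. -0.] F [ 0.4 -0.3 -0.6] op 1.001 q [-0.05  0.67 -0.08  2.2   0.18  0.27 -1.16]
```

View pics/t2c.png

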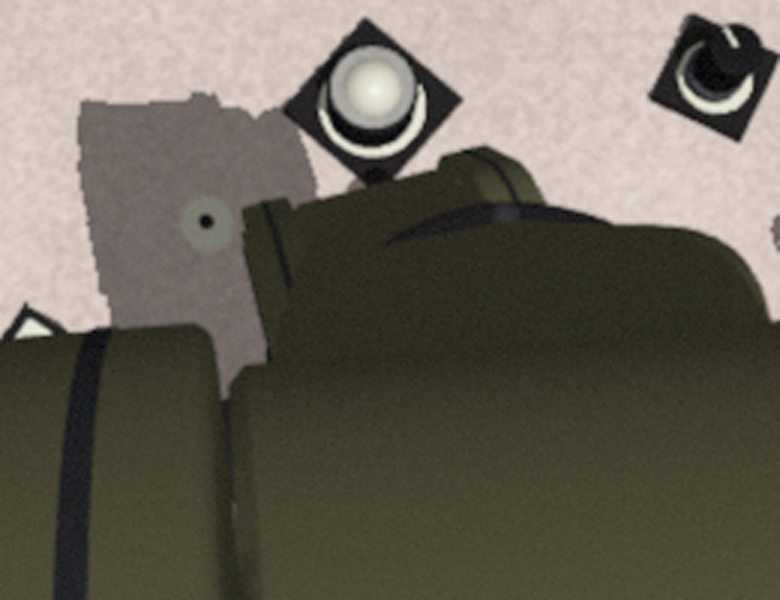

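Both placed parts sit in their cradles: trackball at crop (372,90), knob at (715,75). Descending on the fader and watching joint 6.

Request:
step_arm(
  steps=[
    [0,0,3,0,0,0,-1],
    [0,0,3,0,0,0,-1],
    [0,0,1,0,0,0,-1],
  ],
)

```text
clock: 15.25
tool_pos: [0.4423, -0.003, 0.0745]
eef_rot: [0.94, 0.341, -0.001, 0.0]
contact_force: [-0.5, 0.4, 0.6]
opening: 1.003
finger_force: 0.0
```

```bash
python3 d.py fader .033 40
```

```text
t15.25 pos [ 0.4423 -0.003   0.0745] yaw 39.9 shift cm [0.06 0.01 4.15] turn [-0.   0.1 -0.1] F [-0.5  0.4  0.6] op 1.003 q [-0.09  0.83 -0.02  2.24  0.2   0.08 -1.18]
```

Joint 6 will run out. I'll tilt the tool 6° about its closing axis: the pads stay flat on the faces and the wrist moves outward.

Request:
step_arm(
  steps=[
    [0,0,0,0,-3,0,-1],
    [0,0,0,0,-3,0,-1],
    [0,0,0,0,0,0,-1],
  ],
)

```text
clock: 15.62
tool_pos: [0.4441, -0.0021, 0.076]
eef_rot: [0.938, 0.342, -0.048, 0.018]
contact_force: [0.3, 0.4, -0.3]
opening: 1.001
finger_force: 0.0
```

```bash
python3 d.py fader .036 40
```

```text
t15.62 pos [ 0.4441 -0.0021  0.076 ] yaw 40.0 shift cm [ 0.27 -0.04  3.99] turn [0.1 5.9 0.1] F [ 0.3  0.4 -0.3] op 1.001 q [-0.15  0.84  0.02  2.17  0.19  0.23 -1.2 ]
```

Request:
step_arm(
  steps=[
    [0.1,0,2,0,0,0,-1],
    [0.1,0,1.5,0,0,0,-1],
    [0.05,0,0.5,0,0,0,-1],
    [0,0,0,0,0,0,0],
    [0,0,0,0,0,0,0.7],
    [0,0,0,0,0,0,0.9],
    [0,0,0,0,0,0,0.9],
    [0,0,0,0,0,0,0.9],
  ],
)

```text
clock: 16.62
tool_pos: [0.4417, -0.004, 0.0358]
eef_rot: [0.938, 0.342, -0.049, 0.018]
contact_force: [0.5, 0.2, 0.2]
opening: 0.454
finger_force: 0.0
```

Request:
step_arm(
  steps=[
    [0,0,0,0,0,0,0.9],
    [0,0,0,0,0,0,0.9],
    [0,0,0,0,0,0,0.9],
  ],
)

```text
clock: 17.0
tool_pos: [0.4416, -0.004, 0.0357]
eef_rot: [0.938, 0.342, -0.049, 0.018]
contact_force: [-0.1, 0.6, 1.0]
opening: 0.318
finger_force: 20.0
```

```bash
python3 d.py long .15 59
```

```text
t17.00 pos [ 0.4416 -0.004   0.0357] yaw 40.0 shift cm [ 11.42 -13.92 -12.69] turn [ -1.    5.9 -18.9] F [-0.1  0.6  1. ] op 0.318 q [-0.16  0.92  0.04  2.18  0.2   0.13 -1.2 ]
```

Request:
step_arm(
  steps=[
    [-0.3,0,-3,0,0,0,0.9],
    [-0.4,0,-4,0,0,0,0.9],
    [-0.4,0,-4,0,0,0,0.9],
    [0,0,0,-0.66,0,-6.3,0.9],
    [0,0,0,-0.66,0,-6.3,0.9],
    [0,0,0,-0.66,0,-6.3,0.9],
    [0,0,0,0,0,0,0.9],
  ],
)

```text
clock: 17.88
tool_pos: [0.4415, -0.0035, 0.1461]
eef_rot: [0.869, 0.492, -0.046, 0.026]
contact_force: [0.5, 0.2, -0.6]
opening: 0.315
finger_force: 20.0
```

```bash
python3 d.py long .145 59
```

```text
t17.88 pos [ 0.4415 -0.0035  0.1461] yaw 59.0 shift cm [16.4  -9.01 -1.61] turn [-0.  6. -0.] F [ 0.5  0.2 -0.6] op 0.315 q [-0.11  0.68 -0.06  2.16  0.32  0.39 -1.01]
```

Request:
step_arm(
  steps=[
    [2.4,-1.3,-0.2,0,0,0,0.9],
    [3.6,-2,-0.4,0,0,0,0.9],
    [4,-2.2,-0.4,0,0,0,0.9],
    [3.6,-2,-0.4,0,0,0,0.9],
    [2,-1.1,-0.2,0,0,0,0.9],
    [0.6,-0.4,0,0,0,0,0.9],
    [0,0,0,0,0,0,0.9],
  ],
)

```text
clock: 18.75
tool_pos: [0.4483, 0.1816, 0.145]
eef_rot: [0.869, 0.492, -0.046, 0.026]
contact_force: [-0.1, -0.0, -1.4]
opening: 0.317
finger_force: 20.0
```

```bash
python3 d.py long .0387 59
```

```text
t18.75 pos [0.4483 0.1816 0.145 ] yaw 59.0 shift cm [ 1.39 -0.05 10.54] turn [-0.   6.1 -0. ] F [-0.1 -0.  -1.4] op 0.317 q [-0.47  0.72 -0.07  2.01  0.2   0.51 -1.25]
```

Request:
step_arm(
  steps=[
    [0.45,0,3.5,0,0,0,0.9],
    [0.4,0,3.5,0,0,0,0.9],
    [0.2,0,2,0,0,0,0.9],
    [0.1,0,0.8,0,0,0,0.9],
    [0,0,0.2,0,0,0,0.9],
    [0,0,0.1,0,0,0,0.9],
    [0,0,0,0,0,0,0.9],
  ],
)

```text
clock: 19.62
tool_pos: [0.4494, 0.183, 0.0442]
eef_rot: [0.869, 0.492, -0.045, 0.026]
contact_force: [-0.8, -0.3, -0.1]
opening: 0.318
finger_force: 20.0
```

```bash
python3 d.py long .0387 59; python3 -c "
from h import *
s=snap('scene','s3'); c=s['pixels'][190:350,340:550,::-1]; cv2.imwrite('pics/s3c.png',cv2.resize(c,None,fx=3,fy=3,interpolation=cv2.INTER_CUBIC))"
```

```text
t19.62 pos [0.4494 0.183  0.0442] yaw 59.0 shift cm [ 0.14 -0.07  0.54] turn [0.  5.9 0. ] F [-0.8 -0.3 -0.1] op 0.318 q [-0.5   0.91 -0.02  2.04  0.24  0.28 -1.29]
```

View pics/s3c.png

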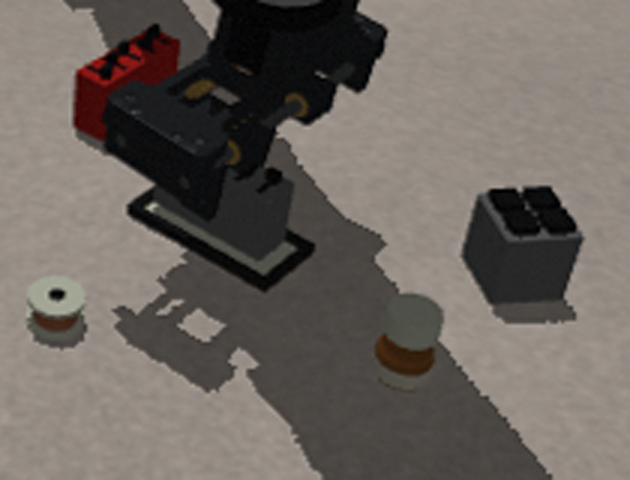

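The fader is upright over the long recess (crop around (235,235)) and clear of the red one. Lowering.

Request:
step_arm(
  steps=[
    [0,0,0.2,0,0,0,0.9],
    [0,0,0.1,0,0,0,0.9],
    [0,0,0.1,0,0,0,0.9],
    [0,0,0.1,0,0,0,0.9],
    [0,0,0,0,0,0,0.9],
  ],
)

```text
clock: 20.3
tool_pos: [0.4487, 0.1826, 0.0387]
eef_rot: [0.869, 0.492, -0.046, 0.026]
contact_force: [-0.5, -0.2, 1.6]
opening: 0.316
finger_force: 20.0
```

Request:
step_arm(
  steps=[
    [0,0,0.1,0,0,0,0.9],
    [0,0,0,0,0,0,0.9],
  ],
)

```text
clock: 20.55
tool_pos: [0.4487, 0.1826, 0.0387]
eef_rot: [0.869, 0.492, -0.045, 0.026]
contact_force: [-0.7, 0.5, 12.6]
opening: 0.316
finger_force: 20.0
```

Request:
step_arm(
  steps=[
    [0,0,0,0,0,0,0.2],
    [0,0,0,0,0,0,-0.5],
    [0,0,0,0,0,0,-1],
    [-0.3,0,-3,0,0,0,-1],
    [-0.4,0,-4,0,0,0,-1],
    [-0.4,0,-4,0,0,0,-1],
    [0,0,0,0,6,0,-1],
    [0,0,0,0,0,0,-1],
  ],
)

```text
clock: 21.55
tool_pos: [0.448, 0.181, 0.1484]
eef_rot: [0.871, 0.492, -0.001, 0.0]
contact_force: [-0.4, -0.6, -0.4]
opening: 1.003
finger_force: 0.0
```

```bash
python3 d.py keys .145 18
```

```text
t21.55 pos [0.448  0.181  0.1484] yaw 58.9 shift cm [15.35 -9.25  0.31] turn [ 0.   0.1 40.9] F [-0.4 -0.6 -0.4] op 1.003 q [-0.41  0.69 -0.11  2.08  0.2   0.38 -1.23]
```

Request:
step_arm(
  steps=[
    [3,-1.8,0,0,0,0,-1],
    [4.5,-2.7,0,0,0,0,-1],
    [4.5,-2.7,0,0,0,0,-1],
    [3.3,-2,0,0,0,0,-1],
    [0,0,0,0,0,10.2,-1],
    [0,0,0,0,0,10.2,-1],
    [0,0,0,0,0,10.2,-1],
    [0,0,0,0,0,10.2,-1],
  ],
)

```text
clock: 22.55
tool_pos: [0.4481, 0.362, 0.1471]
eef_rot: [0.988, 0.156, -0.001, 0.001]
contact_force: [0.5, 0.2, 0.1]
opening: 1.001
finger_force: 0.0
```

```bash
python3 d.py keys .033 18; python3 - <<'E'
from h import *; from ov import *
from est import out
overlay('pics/ov2.png',[((.4492,.1841),'r',.096,.040,59,(.003,.008)),((.4481,.3602),'r',.046,.046,18,(0,.05)),((.6383,-.0068),'c',.06,0,0,(.003,.045)),((.6631,-.2364),'c',.04,0,0,(.003,.015))])
E
```

```text
t22.55 pos [0.4481 0.362  0.1471] yaw 18.0 shift cm [-0.02  0.16 11.41] turn [ 0.1  0.2 -0. ] F [0.5 0.2 0.1] op 1.001 q [-0.82  0.78  0.1   1.82 -0.13  0.56 -1.89]
  sides [np.float64(49.1), np.float64(106.9), np.float64(49.7), np.float64(106.8)] ang [np.float64(-30.4), np.float64(-121.2), np.float64(149.5), np.float64(58.5)]
  sides [np.float64(68.4), np.float64(69.1), np.float64(67.7), np.float64(69.5)] ang [np.float64(-51.0), np.float64(-140.5), np.float64(129.3), np.float64(40.1)]
  sides [np.float64(84.1), np.float64(85.0), np.float64(84.5), np.float64(86.0)] ang [np.float64(-40.7), np.float64(-130.8), np.float64(139.9), np.float64(49.0)]
  sides [np.float64(65.3), np.float64(65.9), np.float64(67.6), np.float64(66.4)] ang [np.float64(-26.5), np.float64(-114.5), np.float64(154.0), np.float64(63.6)]
  sides [np.float64(20.7), np.float64(21.8), np.float64(20.5), np.float64(21.1)] ang [np.float64(20.1), np.float64(-74.0), np.float64(-161.7), np.float64(106.3)]
  sides [np.float64(23.1), np.float64(81.9), np.float64(26.2), np.float64(87.4)] ang [np.float64(-61.4), np.float64(-139.2), np.float64(132.0), np.float64(38.5)]
```

Request:
step_arm(
  steps=[
    [0,0.1,4,0,0,0,-1],
    [0,0,4,0,0,0,-1],
    [0,0,2.7,0,0,0,-1],
    [0,0,0.7,0,0,0,-1],
    [0,0,0,0,0,0,0],
    [0,0,0,0,0,0,0.6],
    [0,0,0,0,0,0,0.8],
    [0,0,0,0,0,0,0.8],
  ],
)

```text
clock: 23.55
tool_pos: [0.4494, 0.3608, 0.0348]
eef_rot: [0.987, 0.158, 0.0, -0.0]
contact_force: [1.2, 0.5, -0.0]
opening: 0.573
finger_force: 0.0
```

Request:
step_arm(
  steps=[
    [0,0,0,0,0,0,0.8],
    [0,0,0,0,0,0,0.8],
  ],
)

```text
clock: 23.8
tool_pos: [0.4493, 0.3607, 0.0346]
eef_rot: [0.987, 0.158, 0.0, -0.0]
contact_force: [-0.5, -0.6, 6.0]
opening: 0.521
finger_force: 20.0
```

```bash
python3 d.py square .145 39.5
```

```text
t23.80 pos [0.4493 0.3607 0.0346] yaw 18.2 shift cm [-16.15  52.09 -11.06] turn [ -0.   -0.  -21.3] F [-0.5 -0.6  6. ] op 0.521 q [-0.79  0.96  0.06  1.85 -0.15  0.33 -1.87]
```

Request:
step_arm(
  steps=[
    [0,0,-3,0,0,0,0.8],
    [0,0,-4,0,0,0,0.8],
    [0,0,-4,0,0,0,0.8],
    [-0.9,3,0,0,0,0,0.8],
    [-1.2,4,0,0,0,0,0.8],
    [-1.5,4.8,0,0,0,0,0.8],
    [-1.5,4.8,0,0,0,0,0.8],
    [-1.5,4.8,0,0,0,0,0.8],
  ],
)

```text
clock: 24.8
tool_pos: [0.4531, 0.135, 0.144]
eef_rot: [0.987, 0.159, -0.0, 0.0]
contact_force: [0.1, -0.2, -1.8]
opening: 0.52
finger_force: 20.0
```

Request:
step_arm(
  steps=[
    [-1.5,4.8,0,0,0,0,0.8],
    [-1.5,4.8,0,0,0,0,0.8],
    [-1.5,4.8,0,0,0,0,0.8],
    [-1.5,4.8,0,0,0,0,0.8],
    [-1.5,4.8,0,0,0,0,0.8],
    [-1.2,4,0,0,0,0,0.8],
    [-0.7,2.2,0,0,0,0,0.8],
    [0,0,0,0,0,0,0.8],
  ],
)

```text
clock: 25.8
tool_pos: [0.458, -0.1818, 0.1439]
eef_rot: [0.988, 0.156, -0.0, 0.0]
contact_force: [-0.4, 0.2, -1.8]
opening: 0.518
finger_force: 20.0
```

Request:
step_arm(
  steps=[
    [0,0,0,0,0,-7,0.8],
    [0,0,0,0,0,-7.2,0.8],
    [0,0,0,0,0,-7.1,0.8],
    [0,0,0,0,0,0,0.8],
  ],
)

```text
clock: 26.3
tool_pos: [0.4586, -0.1779, 0.144]
eef_rot: [0.941, 0.339, -0.0, -0.001]
contact_force: [0.3, -0.2, -0.8]
opening: 0.518
finger_force: 20.0
```

```bash
python3 d.py square .0376 39.5
```

```text
t26.30 pos [ 0.4586 -0.1779  0.144 ] yaw 39.6 shift cm [-0.41  0.55 10.64] turn [-0.1 -0.   0.1] F [ 0.3 -0.2 -0.8] op 0.518 q [ 0.39  0.71 -0.18  2.06  0.3   0.4  -0.9 ]
```

Request:
step_arm(
  steps=[
    [-0.3,0.5,0,0,0,0,0.8],
    [0,0,3.5,0,0,0,0.8],
    [0,0,3.5,0,0,0,0.8],
    [0,0,2,0,0,0,0.8],
    [0,0,0.8,0,0,0,0.8],
    [0,0,0.2,0,0,0,0.8],
    [0,0,0.1,0,0,0,0.8],
    [0,0,0,0,0,0,0.8],
  ],
)

```text
clock: 27.3
tool_pos: [0.4599, -0.1856, 0.0438]
eef_rot: [0.941, 0.338, 0.001, 0.0]
contact_force: [0.5, -0.4, -1.4]
opening: 0.521
finger_force: 20.0
```

```bash
python3 d.py square .0376 39.5
```

```text
t27.30 pos [ 0.4599 -0.1856  0.0438] yaw 39.5 shift cm [-0.01 -0.14  0.62] turn [ 0.1 -0.   0. ] F [ 0.5 -0.4 -1.4] op 0.521 q [ 0.33  0.91 -0.07  2.09  0.35  0.16 -0.94]
```

Request:
step_arm(
  steps=[
    [0,-0.1,0.2,0,0,0,0.8],
    [0,0,0.1,0,0,0,0.8],
    [0,0,0.1,0,0,0,0.8],
    [0,0,0.1,0,0,0,0.8],
    [0,0,0.1,0,0,0,0.8],
    [0,0,0,0,0,0,0.8],
  ],
)

```text
clock: 28.05
tool_pos: [0.4588, -0.1846, 0.0376]
eef_rot: [0.941, 0.338, 0.0, 0.0]
contact_force: [-0.2, 0.4, 5.0]
opening: 0.517
finger_force: 20.0
```

Seated. Release, lift and back off toward the start, then check everything.

Request:
step_arm(
  steps=[
    [0,0,0,0,0,0,0.3],
    [0,0,0,0,0,0,-0.5],
    [0,0,0,0,0,0,-1],
    [0,0,-3,0,0,0,-1],
    [0,0,-4,0,0,0,-1],
    [0,0,-4,0,0,0,-1],
    [-2,4,-2,0,0,0,-1],
    [-2,4,-2,0,0,0,-1],
  ],
)

```text
clock: 29.05
tool_pos: [0.4792, -0.2725, 0.1883]
eef_rot: [0.941, 0.339, 0.0, 0.0]
contact_force: [0.3, -0.3, -0.5]
opening: 1.003
finger_force: 0.0
```

Request:
step_arm(
  steps=[
    [-2,4,-2,0,0,0,-1],
    [-2,4,-2,0,0,0,-1],
    [-2,4,0,0,0,0,-1],
    [-2,4,0,0,0,0,-1],
    [-2,4,0,0,0,0,-1],
    [-2,4,0,0,0,0,-1],
    [-2,4,0,0,0,0,-1],
    [0,0,0,0,0,0,-1],
  ],
)

```text
clock: 30.05
tool_pos: [0.5476, -0.5803, 0.225]
eef_rot: [0.942, 0.336, -0.001, 0.0]
contact_force: [0.1, 0.1, 0.5]
opening: 1.003
finger_force: 0.0
```

```bash
python3 - <<'E' | tail -1
from h import *; from ov import *
snap('top','t4'); snap('scene','s4')
overlay('pics/ov3.png',[((.4492,.1841),'r',.096,.040,59,(.003,.008)),((.4589,-.1846),'r',.058,.058,39.5,(.003,.008)),((.6383,-.0068),'c',.072,0,0,(.003,.008)),((.6631,-.2364),'c',.052,0,0,(.003,.008))])
print(r.get_state()['tool_pos'])
E
```

```text
[ 0.54893735 -0.57605018  0.22595988]
```

View pics/ov3.png

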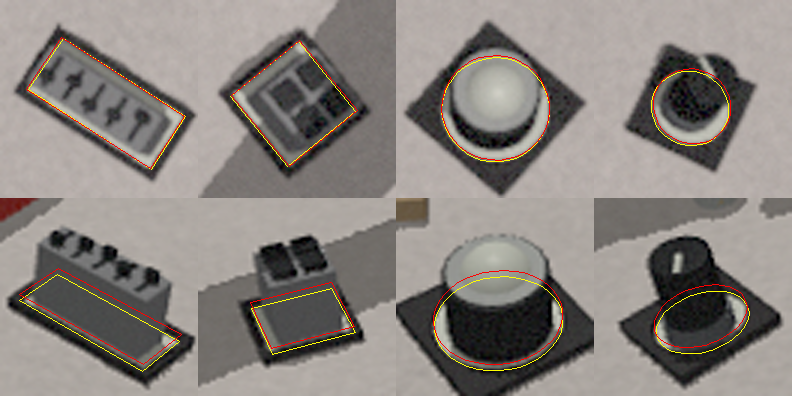

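View pics/s4.png

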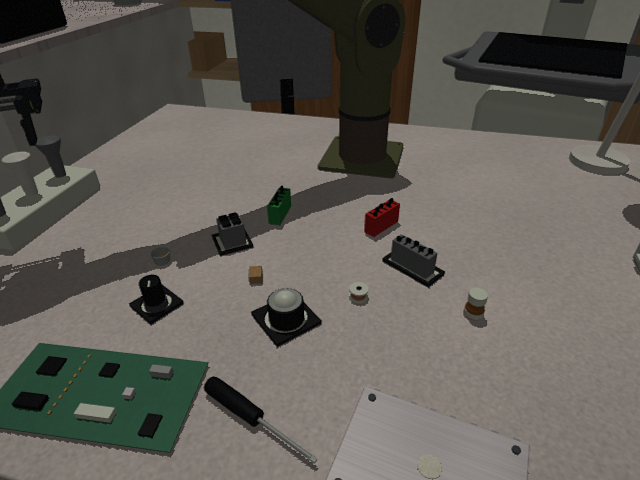

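All four sit inside their recesses: fader (414,258), keys (231,234), trackball (286,312), knob (152,297). The pot (161,256), jar (476,303) and the red and green look-alikes haven't moved. Handing in.

```bash
python3 -c "
from plant import r
s=r.get_state(); print(s['contact_force'],s['clock']); print(r.finish_job())"
```

```text
[0.42102271 0.49656183 0.26028314] 30.15
the job is handed in; nothing more can be done
None
```

The trackball, knob, slider bank and key block each sit upright inside their matching cradle in the final pictures, with the pot, jar and look-alikes untouched; I handed the job in at 30 s of the 109 s allowed, and the judge returned no verdict.

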